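# Ready the side-light unit for reading fingerprints

## Robot

A 6-joint arm with a two-finger parallel gripper is mounted at the origin on the work surface. World frame = base frame: x ahead of the robot, y to its left, z up, the work surface at z = 0. Lengths are in m, angles in degrees, forces in N, time in s.
With the tool pointing down it reaches from about 0.375 to 0.9 m from the base axis. Payload 3.1 kg.
Tool frame: the origin (TCP) lies on the centre line of the jaws, within the pads' length; the fingertips stand 17 mm ahead of it and the grasp point (between the pads) lies 2 mm behind it; z points along the fingers, y is the line along which they close (so a half turn about z gives the same grasp; the last joint's range is limited). The gripper opens to 87 mm and grips with 3 to 60 N. Pads are 19 mm wide; open, the fingers measure 117 mm over their backs; the gripper's body (75 mm by 190 mm) begins 51 mm behind the grasp point.
Start: joints at [58.585, 30.224, 82.088, -0, 67.689, -10.227], TCP at [0.226, 0.583, 0.24] pointing down, gripper open.
Joint ranges: [-176.69, 176.69], [-43.24, 126.21], [12.49, 139.97], [-82, 262], [0, 151.66], [-163.58, 163.58]. Speed limits (degrees/s): [159.86, 159.86, 180, 180, 180, 180].

## Interface

Orientations are given as a 3x3 rotation matrix whose columns are the frame's x, y, z axes.
In Python, from rig import bot, imaging, finder gives the robot as it stands. The module is installed in compiled form; this text tells all that it offers.
- The arm moves only by the tool play_rows, never from a script. Its argument "motion" is a list that holds one entry, the list of rows, each a list of 6 numbers: the shift along the tool's x, y, z in fractions of the full range, 1 being 0.8 m, then the turn, a rotation vector about the tool's x, y, z in shares of 60 degrees (1.0 is 60 degrees). In form: [[[dx, dy, dz, wx, wy, wz], ...]]. A call has 1 to 8 rows; each row is the pose to reach, as a shift and turn from the pose commanded when the call began, along the tool's axes at that moment; what a row does not reach only later rows make up. A row lasts 1/12 s, in which the tool goes at most 41.7 mm and 7.16 degrees, less where a joint would pass 70% of its speed; a pose out of reach is approached as far as the arm can. A call with a gripper value outside its range is refused whole. "fingers" is the finger opening in m, from 0 to 0.087, set as the call begins (left out, the last holds). The fingers move at their own pace and stop on an object; the grip force is fixed at half the most. Time passes only in rows, so rows that repeat a pose let the fingers close. It gives the time, the measured TCP pose, the force, the opening and the grip force at its end, in the units of the state.
- bot.read_state(): the state, without advancing time (a new reading comes with each control period).
- imaging.capture(name): name is "scene" or "top"; returns a dict with "frame" (480x640x3 uint8, red, green, blue), "camera_matrix" (3x3 intrinsics, pixels), "R" (3x3) and "t" (3): a world point X has camera coordinates R X + t. Camera axes: x right, y down, z forward; pixel columns grow to the right and rows downward; lengths in m; the calibration is good to about 2 mm. A picture is of the moment at which its call begins. There is no depth.
- bot.hand_in(): hands the job in; it is judged then, once.
Trained networks look in the newest picture that a camera, given by its name, has taken for a name from the list of things; names that differ only in an ending like _2 or _b are one class to them, and where a whole thing is asked for, a point or a joint stands for the part that bears it (a point fixed in the world has none). Each returns a list of dicts, best first, with "confidence" (0 to 1); they miss things now and then, are a little off and sometimes report something else, mostly with a low value. They report only what shows in the picture. A call takes as long as a camera call.
- finder.recognise(camera, name): "at" ([x, y, z] in m, in world coordinates, good to about 4 mm: the middle of the surface that is visible of it).
- finder.outline_of(camera, name): "pixels" (480x640 bool, what is visible of it).
The state is a dict: "time_s": time; "joint_positions": joint angles; "qvel": joint speeds; "tau": joint torques, N m; "position": TCP position; "tcp_rot": TCP orientation; "force": force on the tool from outside, world axes, zero at the start; "moment": the same for the moment, N m; "opening": opening from 0.0 (shut) to 1.0 (fully open); "grasp_force": force on a finger pad.
Only numpy, scipy, OpenCV 4.12 (cv2) and the standard library are available. Lean on these libraries where they do the work, as an engineer would, in place of code of your own. Each camera call takes 0.05 s, during which the arm holds its last target. There are 200 camera calls.

## Task

Get the side-light unit ready for use: plug the lamp module with the rectangular foot fully home in the unit's socket, upright and with its lens facing the unit's front, and push the bar knob with the square bore fully down onto the square dimmer spindle. The socket block sits somewhere along its slot, so feel for the hole. Leave the spare lamp, the spare knob, the jar, its lid and the tin where they are.

Things in the scene. Friction and masses are not known exactly. Their poses are not given: they have to be found in the camera images.
- unit: Side-light unit: grey housing 150 (x) x 280 (y) x 50 mm high, fixed to the table. Origin: centre of its underside, z up; its front is its -x side (long side with dark vent lines), turned towards the robot within 0.3 rad. A slot in its top at unit y = +60 mm holds the socket block; the dimmer spindle stands at unit (0, -80 mm).
- slot_mid (a point): Middle of the slot (56 x 88 mm, long way along unit y), 54 mm above the table; axes as the unit. In the slot a grey block 54 x 68 mm, flat top at this height (4 mm proud), has in its middle the blind hole 31.5 (x) x 23.5 (y) x 26 mm deep, square-edged. The block is clamped: hole centre at x = 0 and anywhere within 10 mm either way along y of this point, not reported: find it by touch or eye.
- spindle_top (a point): Centre of the top of the steel dimmer spindle: upright 12.5 mm square shaft, 22 mm tall (last 3 mm taper 2 mm a side), on a fixed round collar 34 mm across whose top is 58 mm above the table; this point is at 80 mm. x and y axes square to the flats, turning with it. It turns stiffly (0.1 N m) about the vertical; starts up to 0.7 rad either way from square with the unit (stops at 0.8).
- lamp: Lamp module, standing: black finned block 40 (x) x 30 (y) x 42 mm over a steel rectangular foot (the plug) 30 x 22 mm, 20 mm long, last 3 mm tapering 2 mm a side. 62 mm tall, 0.1 to 0.21 kg. Origin: centre of the foot's underside, z up. Lens on its -x face. Grasp across the 30 mm width. Fully home the block rests on the socket block, the origin 34 mm above the table.
- lamp_lens (a point): Centre of the foot of the lamp module's round lens barrel (24 mm across, 8 mm long; it starts turned towards the robot within 0.5 rad), on the -x face of the lamp at (-20, 0, 42 mm) from the lamp's origin.
- knob: Dimmer knob: black bar 60 (x) x 30 (y) x 26 mm lying flat, 0.04 to 0.09 kg, with a square 14 mm bore right through its middle, square with its sides. Origin: centre of its underside, z up. Grasp across the 30 mm width. Fits the spindle in any of four quarter turns; fully home its underside rests on the collar, 58 mm above the table.
- spare_lamp: A spare lamp for another device: a black finned round body 38 mm across with a glass window on top, on a round foot 27 mm across, 62 mm tall; a bystander. Origin: centre of its underside.
- spare_knob: A spare knob for another device: a black round knob 44 mm across and 26 mm tall with a round 16 mm bore; a bystander. Origin: centre of its underside.
- jar: Closed amber powder jar, 60 mm across, 60 mm tall; a bystander. Origin: centre of its underside.
- lid: Black jar lid lying open side up, 64 mm across, 14 mm tall; a bystander. Origin: centre of its underside.
- tin: Round steel tin, 60 mm across, 45 mm tall; a bystander. Origin: centre of its underside.

How it is judged (in metres and radians):
At the end, for the whole second after the job is handed in: Lamp upright (0.06 rad) in the socket, within 2.5 mm of fully home, within 6 mm of unit x = 0 and between unit y = 45 and 75 mm, lens to the front; square-bored knob level (0.06 rad) on the spindle, within 2.5 mm of fully home and 4 mm of its axis; both at rest (under 0.02 m/s) (z of lamp in the frame of unit below 0.0365 m and x of lamp in the frame of unit between -0.006 and 0.006 m and y of lamp in the frame of unit between 0.045 and 0.075 m and angle between each of lamp, knob's own z axis and vertical below 0.06 rad and x of lamp_lens in the frame of unit below -0.01 m and linear speed of each of lamp, knob below 0.02 m/s and z of knob in the frame of unit below 0.0605 m and horizontal distance between knob and spindle_top below 0.004 m); the robot touches nothing.
It fails at once if a spare or another bystander (spare lamp, spare knob, jar, lid, tin) is moved more than 40 mm from where it stood (distance of any of spare_lamp, spare_knob, jar, lid, tin from where it was at the start of the episode above 0.04 m).
It also fails if it takes over 67 s, if anything falls off the work surface, if the arm or the gripper's body presses on something with over 40 N, if the wrist force passes 120 N, or if a joint passes its speed limit or range.

## Working session

There is one attempt and no reset: what is moved stays moved. The work goes in short steps, Python scripts to look and compute and a tool call to move; the robot and the scene stay as the last step left them, time stands still between calls to the robot, and variables do not carry over. Pictures are saved under pics/ and viewed, at most 10 in all, crops included, and the job is handed in when it is done.

Besides the shell and the picture viewer there is one more tool, called after "Request:" as name(argument=value, ...) on one line, values as JSON. play_rows: Moves the arm, as the interface text tells. Its arguments: {"type":"object","properties":{"motion":{"type":"array"},"fingers":{"type":"number"}},"required":["motion"]}

```bash
ls; mkdir -p pics; python3 - <<'E'
from rig import bot, imaging, finder
import cv2, numpy as np
s=bot.read_state(); print({k:np.round(v,3).tolist() for k,v in s.items()})
for c in ["scene","top"]:
    d=imaging.capture(c); cv2.imwrite(f"pics/{c}0.png",d["frame"][:,:,::-1])
    print(c,np.round(d["camera_matrix"],1).tolist(),np.round(d["R"],4).tolist(),np.round(d["t"],4).tolist())
    for n in ["unit","lamp","lamp_lens","knob","spindle_top","slot_mid","spare_lamp","spare_knob","jar","lid","tin"]:
        try: print(n,[(np.round(r["at"],4).tolist(),round(r["confidence"],2)) for r in finder.recognise(c,n)[:2]])
        except Exception as e: print(n,e)
E
```

```text
pics
{'time_s': 0.0, 'joint_positions': [58.585, 30.279, 82.156, -0.001, 67.688, -10.227], 'qvel': [-0.046, -0.115, -0.023, -0.025, 0.025, 0.052], 'tau': [0.001, -44.003, -17.66, 0.063, 0.058, -0.0], 'position': [0.226, 0.582, 0.239], 'tcp_rot': [[-0.932, 0.361, -0.001], [0.361, 0.932, -0.002], [0.0, -0.002, -1.0]], 'force': [-0.711, 1.142, -0.54], 'moment': [-0.082, -0.026, 0.079], 'grasp_force': 0.0, 'opening': 0.997}
scene [[587.0, 0.0, 327.5], [0.0, 587.0, 237.3], [0.0, 0.0, 1.0]] [[-0.3325, 0.9429, 0.0182], [0.7154, 0.2648, -0.6466], [-0.6146, -0.202, -0.7626]] [0.161, -0.3551, 1.8232]
unit [([0.6286, 0.0235, 0.0479], 0.6)]
lamp [([0.556, -0.3541, 0.0491], 0.78), ([0.6309, 0.0184, 0.0507], 0.51)]
lamp_lens [([0.5532, -0.3586, 0.0492], 0.87)]
knob [([0.4395, -0.2957, 0.026], 0.57), ([0.5567, -0.3511, 0.0457], 0.17)]
spindle_top [([0.6288, 0.0211, 0.0505], 0.21)]
slot_mid [([0.6333, 0.0229, 0.0477], 0.68)]
spare_lamp [([0.5546, 0.3489, 0.0569], 0.94)]
spare_knob [([0.4293, 0.2781, 0.0179], 0.64), ([0.7138, 0.3139, 0.0091], 0.45)]
jar [([0.4341, -0.0322, 0.0484], 0.85)]
lid [([0.7162, 0.3147, 0.0092], 0.72)]
tin [([0.712, -0.2862, 0.0451], 0.65)]
top [[503.3, 0.0, 324.7], [0.0, 503.3, 237.8], [0.0, 0.0, 1.0]] [[-0.1457, -0.9893, -0.0001], [-0.9663, 0.1424, -0.2147], [0.2124, -0.0312, -0.9767]] [0.0693, 0.5363, 0.9623]
unit [([0.5963, 0.0187, 0.0468], 0.7)]
lamp [([0.5386, -0.3547, 0.0609], 0.69)]
lamp_lens [([0.541, -0.3561, 0.0594], 0.65)]
knob [([0.4296, -0.3038, 0.0284], 0.96), ([0.5413, -0.3533, 0.0614], 0.38)]
spindle_top [([0.5947, -0.0539, 0.0787], 0.57), ([0.431, -0.2997, 0.0292], 0.4)]
slot_mid [([0.5994, 0.0192, 0.0498], 0.79), ([0.5408, 0.3471, 0.061], 0.49)]
spare_lamp [([0.5425, 0.3478, 0.0605], 0.65)]
spare_knob [([0.4176, 0.2733, 0.0312], 0.84)]
jar [([0.4115, -0.0353, 0.0579], 0.79)]
lid [([0.7231, 0.3182, 0.003], 0.92)]
tin [([0.687, -0.2872, 0.048], 0.89)]
```

View pics/top0.png

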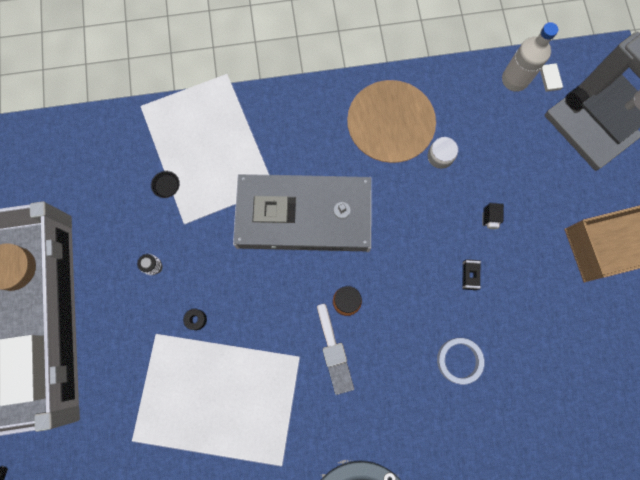

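View pics/scene0.png

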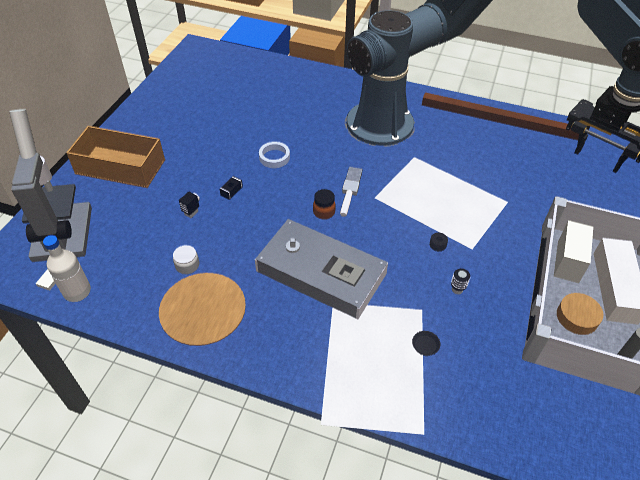

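Top view: the lamp is at (494,215) with its lens towards the robot, the knob at (472,275), the hole near (270,209) and the spindle near (342,210). The scene view agrees. I'll zoom in next.

```bash
cat > h.py <<'E'
import numpy as np, cv2
from rig import bot, imaging, finder
def ray(d,u,v,z):
    K,R,t=d["camera_matrix"],np.array(d["R"]),np.array(d["t"])
    r=R.T@np.linalg.inv(K)@np.array([u,v,1.]); c=-R.T@t
    return c+r*(z-c[2])/r[2]
def proj(d,X):
    p=(np.array(d["R"])@np.atleast_2d(X).T).T+d["t"]; p=p@np.array(d["camera_matrix"]).T
    return p[:,:2]/p[:,2:]
def box(c,yaw,L): # L local pts
    a=np.radians(yaw);R=np.array([[np.cos(a),-np.sin(a),0],[np.sin(a),np.cos(a),0],[0,0,1]])
    return np.array(L)@R.T+c
E
python3 - <<'E'
from h import *
d=imaging.capture("top"); f=d["frame"][:,:,::-1]
a=cv2.resize(f[165:260,225:385],None,fx=5,fy=5,interpolation=cv2.INTER_CUBIC)
cv2.imwrite("pics/c_unit.png",a)
b=cv2.resize(f[195:300,450:520],None,fx=5.5,fy=5.5,interpolation=cv2.INTER_CUBIC)
e=imaging.capture("scene"); g=e["frame"][:,:,::-1]
b2=cv2.resize(g[165:225,170:250],None,fx=5,fy=5,interpolation=cv2.INTER_CUBIC)
o=np.zeros((578,800,3),np.uint8); o[:b.shape[0],:b.shape[1]]=b; o[:300,390:790]=b2
cv2.imwrite("pics/c_obj.png",o)
E
```

```text
(no output)
```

View pics/c_unit.png

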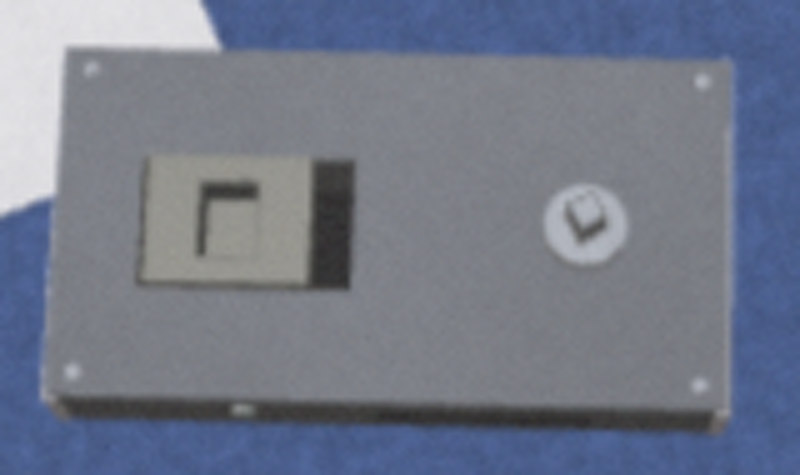

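View pics/c_obj.png

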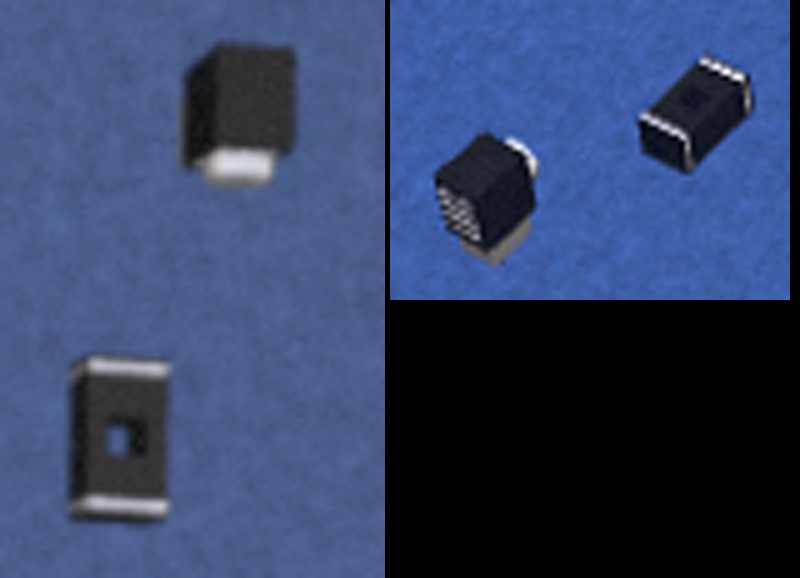

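The crops show the block and hole rims, the rotated spindle on its collar, and the tops of the lamp and knob. I'll fit known rectangles to these corners.

```bash
cat >> h.py <<'E'
from scipy.optimize import least_squares
def fitrect(d,px,z,sx,sy,name=""):
    W=np.array([ray(d,u,v,z) for u,v in px])
    # corners order: image TL,TR,BR,BL -> (+x,+y),(+x,-y),(-x,-y),(-x,+y)
    L=np.array([[1,1],[1,-1],[-1,-1],[-1,1]])*[sx/2,sy/2]
    f=lambda p:(L@np.array([[np.cos(p[2]),np.sin(p[2])],[-np.sin(p[2]),np.cos(p[2])]])+p[:2]-W[:,:2]).ravel()
    r=least_squares(f,[*W.mean(0)[:2],0]); p=r.x
    e=[np.linalg.norm(W[i]-W[(i+1)%4]) for i in range(4)]
    print(name,np.round(p[:2],4),"yaw",round(np.degrees(p[2]),2),"res",round(abs(r.fun).max(),4),"edges",np.round(e,4))
    return p
E
cat > m.py <<'E'
from h import *
d=imaging.capture("top")
C=lambda P,s,ox,oy:[((x+.5)/s-.5+ox,(y+.5)/s-.5+oy) for x,y in P]
U=lambda P:C(P,5,225,165); O=lambda P:C(P,5.5,450,195)
u=fitrect(d,U([(66,47),(733,60),(727,412),(42,400)]),.05,.15,.28,"unit")
fitrect(d,U([(92,68),(702,80),(700,385),(72,371)]),.05,.13,.26,"screws")
fitrect(d,U([(147,156),(312,158),(305,287),(138,284)]),.054,.054,.068,"block")
fitrect(d,U([(199,181),(259,182),(257,262),(196,257)]),.054,.0315,.0235,"hole")
fitrect(d,O([(222,44),(296,46),(293,150),(217,148)]),.062,.04,.03,"lamp")
fitrect(d,O([(90,358),(170,360),(168,516),(86,514)]),.026,.06,.03,"knob")
for n,p,z in [("collar",(586,224),.058),("sp1",(567,205),.08),("sp2",(592,190),.08),("sp3",(607,208),.08),("sp4",(580,225),.08)]:
    print(n,np.round(ray(d,*U([p])[0],z),4))
c=ray(d,*U([(586,224)])[0],.058)
a=u[2];R=np.array([[np.cos(a),np.sin(a)],[-np.sin(a),np.cos(a)]])
print("spindle in unit",R@(c[:2]-u[:2]))
print("lens",np.round(ray(d,*O([(240,165)])[0],.042+0.012),4))
E
python3 m.py
```

```text
unit [0.6073 0.0261] yaw -9.64 res 0.0011 edges [0.2805 0.1509 0.2792 0.1516]
screws [0.6086 0.0261] yaw -9.67 res 0.0021 edges [0.2561 0.1308 0.2566 0.1302]
block [0.6187 0.0936] yaw -9.74 res 0.0008 edges [0.0685 0.0552 0.0685 0.0548]
hole [0.6188 0.0927] yaw -9.71 res 0.0019 edges [0.0249 0.0342 0.0252 0.0325]
lamp [ 0.5417 -0.3641] yaw -13.07 res 0.0016 edges [0.0276 0.0402 0.0281 0.0403]
knob [ 0.4277 -0.3017] yaw -12.42 res 0.0012 edges [0.0301 0.0591 0.0305 0.0591]
collar [ 0.5947 -0.053   0.058 ]
sp1 [ 0.5976 -0.045   0.08  ]
sp2 [ 0.6024 -0.0559  0.08  ]
sp3 [ 0.5941 -0.0607  0.08  ]
sp4 [ 0.5886 -0.0489  0.08  ]
spindle in unit [ 0.00081154 -0.08006043]
lens [ 0.5187 -0.3552  0.054 ]
```

```bash
cat >> h.py <<'E'
from scipy.spatial.transform import Rotation as Ro
def Rd(xang):
    a=np.radians(xang);c,s=np.cos(a),np.sin(a);return np.array([[c,s,0],[s,-c,0],[0,0,-1]])
def go(t,xang,p=None,R0=None):
    s=bot.read_state(); p=s["position"] if p is None else p; R0=np.array(s["tcp_rot"]) if R0 is None else R0
    print("shift",np.round(R0.T@(np.array(t)-p),4).tolist(),"turn",np.round(Ro.from_matrix(R0.T@Rd(xang)).as_rotvec(degrees=True),2).tolist())
def st():
    s=bot.read_state();R=np.array(s["tcp_rot"])
    print(round(s["time_s"],2),np.round(s["position"],4),"xang",round(np.degrees(np.arctan2(R[1,0],R[0,0])),2),"tilt",np.round(R[:2,2],4),"F",np.round(s["force"],1),"M",np.round(s["moment"],2),"op",round(s["opening"]*.087,4),"g",round(s["grasp_force"],1))
E
python3 - <<'E'
from h import *
s0=[.226,.583,.24]; R0=Rd(158.81)
go([.5417,-.3641,.16],166.9,s0,R0)
E
```

```text
shift [-0.6367, -0.769, 0.08] turn [0.0, 0.0, -8.09]
```

Careful with the scale: shifts go in shares of 0.8 m and turns go in shares of 60 degrees. That gives: -0.24 m / 0.8 = -0.3, -0.2 m / 0.8 = -0.25.

Request:
play_rows(motion=[[[-0.25,-0.3,0,0,0,0],[-0.25,-0.3,0,0,0,0],[-0.25,-0.3,0,0,0,0],[-0.25,-0.3,0,0,0,0],[-0.25,-0.3,0,0,0,0],[-0.25,-0.3,0,0,0,0],[-0.25,-0.3,0,0,0,0],[-0.25,-0.3,0,0,0,0]]])

```text
time_s: 2.02
position: [0.3259, 0.2833, 0.2397]
tcp_rot: [[-0.932, 0.363, -0.0], [0.363, 0.932, -0.002], [-0.001, -0.001, -1.0]]
force: [-0.2, -0.3, -0.2]
opening: 1.0
grasp_force: 0.0
```

Scaled: -0.24 m / 0.8 = -0.3, -0.2 m / 0.8 = -0.25.

Request:
play_rows(motion=[[[-0.25,-0.3,0.025,0,0,0],[-0.25,-0.3,0.025,0,0,0],[-0.25,-0.3,0.025,0,0,0],[-0.25,-0.3,0.025,0,0,0],[-0.25,-0.3,0.025,0,0,0],[-0.25,-0.3,0.025,0,0,0],[-0.25,-0.3,0.025,0,0,0],[-0.25,-0.3,0.025,0,0,0]]])

```text
time_s: 2.68
position: [0.4276, -0.0137, 0.2199]
tcp_rot: [[-0.931, 0.364, 0.003], [0.364, 0.931, -0.002], [-0.004, -0.001, -1.0]]
force: [1.5, 0.1, 0.9]
opening: 1.002
grasp_force: 0.0
```

```bash
python3 -c "
from h import *
st();go([.5417,-.3641,.12],166.9)"
```

```text
2.68 [ 0.4276 -0.0137  0.2199] xang 158.64 tilt [ 0.0033 -0.0021] F [1.5 0.1 0.9] M [ 0.03  0.02 -0.02] op 0.0872 g 0.0
shift [-0.2335, -0.2847, 0.101] turn [-0.06, 0.21, -8.26]
```

Scaled: -0.285 m / 0.8 = -0.3563, -0.233 m / 0.8 = -0.2913, -8.2 degrees / 60 = -0.1367.

Request:
play_rows(motion=[[[-0.2913,-0.3563,0.125,0,0,-0.1367],[-0.2913,-0.3563,0.125,0,0,-0.1367],[-0.2913,-0.3563,0.125,0,0,-0.1367],[-0.2913,-0.3563,0.125,0,0,-0.1367],[-0.2913,-0.3563,0.125,0,0,-0.1367],[-0.2913,-0.3563,0.125,0,0,-0.1367],[-0.2913,-0.3563,0.125,0,0,-0.1367],[-0.2913,-0.3563,0.125,0,0,-0.1367]]])

```text
time_s: 3.35
position: [0.5244, -0.3138, 0.1326]
tcp_rot: [[-0.974, 0.225, 0.0], [0.225, 0.974, -0.0], [-0.0, -0.0, -1.0]]
force: [0.7, 0.1, -0.4]
opening: 0.997
grasp_force: 0.0
```

```bash
python3 -c "
from h import *
imaging.capture('top');st();go([.5417,-.3641,.12],166.9)"
```

```text
3.4 [ 0.5275 -0.3226  0.131 ] xang 166.81 tilt [ 0.0056 -0.0085] F [ 3.7 -5.3 -1.1] M [-0.28 -0.22  0.02] op 0.0871 g 0.0
shift [-0.0232, -0.037, 0.0115] turn [-0.4, 0.42, -0.09]
```

Scaled: -0.04 m / 0.8 = -0.05, -0.024 m / 0.8 = -0.03.

Request:
play_rows(motion=[[[-0.03,-0.05,0.015,0,0,0],[-0.03,-0.05,0.015,0,0,0],[-0.03,-0.05,0.015,0,0,0],[-0.03,-0.05,0.015,0,0,0],[-0.03,-0.05,0.015,0,0,0]]])

```text
time_s: 3.82
position: [0.5379, -0.3543, 0.1213]
tcp_rot: [[-0.975, 0.224, -0.001], [0.224, 0.975, 0.001], [0.001, 0.001, -1.0]]
force: [-0.1, 1.0, 0.1]
opening: 0.998
grasp_force: 0.0
```

```bash
python3 -c "
from h import *
st();go([.5417,-.3641,.043],166.9)"
```

```text
3.82 [ 0.5379 -0.3543  0.1213] xang 167.05 tilt [-0.001   0.0014] F [-0.1  1.   0.1] M [0.05 0.01 0.  ] op 0.0868 g 0.0
shift [-0.006, -0.0087, 0.0783] turn [0.06, -0.07, 0.15]
```

Align, descend, then close.

Scaled: 0.078 m / 0.8 = 0.0975, 0.07 m / 0.8 = 0.0875.

Request:
play_rows(motion=[[[-0.0075,-0.0113,0.025,0,0,0],[-0.0075,-0.0113,0.0625,0,0,0],[-0.0075,-0.0113,0.0875,0,0,0],[-0.0075,-0.0113,0.0975,0,0,0],[-0.0075,-0.0113,0.0975,0,0,0],[-0.0075,-0.0113,0.0975,0,0,0]]])

```text
time_s: 4.32
position: [0.5424, -0.3653, 0.0439]
tcp_rot: [[-0.975, 0.224, 0.0], [0.224, 0.975, 0.0], [-0.0, 0.0, -1.0]]
force: [0.4, -0.0, 0.6]
opening: 0.997
grasp_force: 0.0
```

Request:
play_rows(motion=[[[0,0,0,0,0,0],[0,0,0,0,0,0],[0,0,0,0,0,0],[0,0,0,0,0,0],[0,0,0,0,0,0],[0,0,0,0,0,0],[0,0,0,0,0,0],[0,0,0,0,0,0]]], fingers=0.0)

```text
time_s: 4.98
position: [0.5422, -0.3661, 0.0432]
tcp_rot: [[-0.974, 0.225, -0.0], [0.225, 0.974, 0.0], [0.0, 0.0, -1.0]]
force: [-0.9, -0.1, 1.2]
opening: 0.48
grasp_force: 0.0
```

```bash
python3 -c "
from h import *
st()"
```

```text
4.98 [ 0.5422 -0.3661  0.0432] xang 167.01 tilt [-0.0001  0.    ] F [-0.9 -0.1  1.2] M [-0.01  0.    0.03] op 0.0418 g 0.0
```

Request:
play_rows(motion=[[[0,0,0,0,0,0],[0,0,0,0,0,0],[0,0,0,0,0,0],[0,0,0,0,0,0],[0,0,0,0,0,0],[0,0,0,0,0,0]]])

```text
time_s: 5.48
position: [0.5421, -0.3659, 0.0431]
tcp_rot: [[-0.974, 0.225, -0.0], [0.225, 0.974, 0.0], [0.0, 0.0, -1.0]]
force: [-0.1, 1.4, -0.3]
opening: 0.339
grasp_force: 29.8
```

```bash
python3 -c "
from h import *
st();go([.6187,.0931,.14],170.3)"
```

```text
5.48 [ 0.5421 -0.3659  0.0431] xang 167.01 tilt [-0.0003  0.0003] F [-0.1  1.4 -0.3] M [-0.02  0.07  0.03] op 0.0295 g 29.8
shift [0.0286, 0.4645, -0.0968] turn [0.02, -0.02, -3.29]
```

Scaled: 0.2 m / 0.8 = 0.25, 0.03 m / 0.8 = 0.0375, -3.2 degrees / 60 = -0.0533.

Request:
play_rows(motion=[[[0,0,-0.025,0,0,0],[0,0.0125,-0.0625,0,0,0],[0.0063,0.0375,-0.1,0,0,0],[0.0125,0.075,-0.125,0,0,0],[0.0188,0.1188,-0.125,0,0,0],[0.0225,0.1625,-0.125,0,0,0],[0.025,0.2063,-0.125,0,0,0],[0.025,0.25,-0.125,0,0,-0.0533]]])

```text
time_s: 6.15
position: [0.567, -0.1651, 0.1433]
tcp_rot: [[-0.985, 0.17, -0.001], [0.17, 0.985, 0.0], [0.001, 0.0, -1.0]]
force: [-0.1, 0.5, -0.6]
opening: 0.343
grasp_force: 29.8
```

Scaled: 0.245 m / 0.8 = 0.3063, 0.235 m / 0.8 = 0.2938.

Request:
play_rows(motion=[[[0,0.0438,0,0,0,0],[0.0063,0.0875,0,0,0,0],[0.0063,0.1313,0,0,0,0],[0.0125,0.175,0,0,0,0],[0.0188,0.2188,0,0,0,0],[0.025,0.2625,0,0,0,0],[0.03,0.2938,0,0,0,0],[0.03,0.3063,0,0,0,0]]])

```text
time_s: 6.82
position: [0.5845, 0.0826, 0.1429]
tcp_rot: [[-0.986, 0.167, -0.001], [0.167, 0.986, 0.001], [0.002, 0.001, -1.0]]
force: [0.0, -0.6, -0.8]
opening: 0.345
grasp_force: 29.8
```

Request:
play_rows(motion=[[[0,0,0,0,0,0],[0,0,0,0,0,0],[0,0,0,0,0,0]]])

```text
time_s: 7.07
position: [0.5858, 0.0774, 0.1431]
tcp_rot: [[-0.985, 0.171, -0.0], [0.171, 0.985, -0.001], [-0.0, -0.001, -1.0]]
force: [-0.3, -0.9, -1.1]
opening: 0.342
grasp_force: 29.8
```

```bash
python3 - <<'E'
from h import *
st();go([.6187,.0931,.1],170.3)
d=imaging.capture("scene"); 
cv2.imwrite("pics/s1.png",cv2.resize(d["frame"][180:330,240:440,::-1],None,fx=4,fy=4,interpolation=cv2.INTER_CUBIC))
E
```

```text
7.07 [0.5858 0.0774 0.1431] xang 170.16 tilt [-0.0001 -0.0007] F [-0.3 -0.9 -1.1] M [ 0.05 -0.04 -0.  ] op 0.0297 g 29.8
shift [-0.0297, 0.0211, 0.0431] turn [-0.04, 0.0, -0.14]
```

View pics/s1.png

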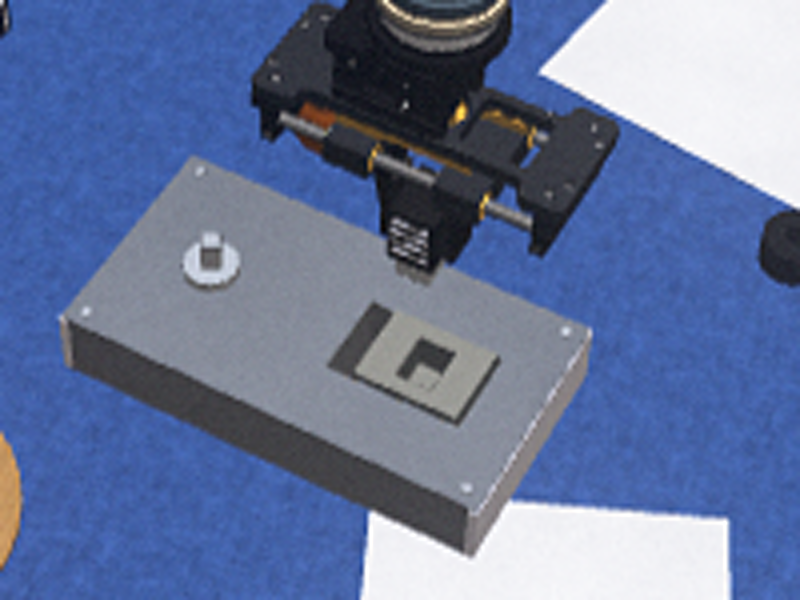

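The lamp is held upright with its lens (the face away from the fins) towards the front. The block is at crop (428,362). I'll cross-check the hole and collar positions with this camera.

```bash
python3 - <<'E'
from h import *
d=imaging.capture("scene")
C=lambda P:[((x+.5)/4-.5+240,(y+.5)/4-.5+180) for x,y in P]
fitrect(d,C([(438,391),(398,372),(414,335),(457,350)]),.054,.0315,.0235,"hole")
fitrect(d,C([(460,423),(356,372),(392,303),(498,353)]),.054,.054,.068,"block")
fitrect(d,C([(472,515),(62,316),(195,156),(592,331)]),.05,.15,.28,"unit")
print("collar",ray(d,*C([(211,263)])[0],.058))
print(proj(d,[[.5858,.0774,.1431]])*4-[960,720])
E
```

```text
hole [0.6187 0.0934] yaw -3.65 res 0.0027 edges [0.0268 0.0293 0.0275 0.0325]
block [0.619  0.0932] yaw -8.69 res 0.0038 edges [0.0699 0.0564 0.0724 0.0564]
unit [0.6097 0.0271] yaw -10.27 res 0.0013 edges [0.278  0.1498 0.2793 0.1523]
collar [ 0.59556795 -0.05217917  0.058     ]
[[423.33471262 214.95282265]]
```

```bash
python3 -c "
from h import *
go([.6195,.093,.106],170.35)"
```

```text
shift [-0.0304, 0.0214, 0.0371] turn [-0.02, -0.0, -0.26]
```

Scaled: 0.037 m / 0.8 = 0.0463, -0.03 m / 0.8 = -0.0375, -0.2 degrees / 60 = -0.0033.

Request:
play_rows(motion=[[[-0.0188,0.0138,0.0125,0,0,-0.0033],[-0.0375,0.0263,0.0313,0,0,-0.0033],[-0.0375,0.0263,0.0463,0,0,-0.0033],[-0.0375,0.0263,0.0463,0,0,-0.0033],[-0.0375,0.0263,0.0463,0,0,-0.0033],[-0.0375,0.0263,0.0463,0,0,-0.0033],[-0.0375,0.0263,0.0463,0,0,-0.0033]]])

```text
time_s: 7.75
position: [0.6185, 0.0938, 0.1069]
tcp_rot: [[-0.986, 0.167, 0.0], [0.167, 0.986, -0.0], [-0.0, -0.0, -1.0]]
force: [0.8, -0.2, -0.7]
opening: 0.345
grasp_force: 29.8
```

```bash
python3 -c "
from h import *
st();go([.6195,.093,.095],170.35)"
```

```text
7.75 [0.6185 0.0938 0.1069] xang 170.37 tilt [ 0.0002 -0.0001] F [ 0.8 -0.2 -0.7] M [0.   0.04 0.03] op 0.03 g 29.8
shift [-0.0011, -0.0007, 0.0119] turn [-0.01, 0.01, 0.02]
```

Descend gently to 2–3 mm below the block top.

Scaled: 0.014 m / 0.8 = 0.0175, -0.0007 m / 0.8 = -0.0009.

Request:
play_rows(motion=[[[-0.0013,-0.0009,0.005,0,0,0],[-0.0013,-0.0009,0.0088,0,0,0],[-0.0013,-0.0009,0.0113,0,0,0],[-0.0013,-0.0009,0.0138,0,0,0],[-0.0013,-0.0009,0.0163,0,0,0],[-0.0013,-0.0009,0.0175,0,0,0],[-0.0013,-0.0009,0.0175,0,0,0]]])

```text
time_s: 8.33
position: [0.6201, 0.0924, 0.0929]
tcp_rot: [[-0.986, 0.166, 0.001], [0.166, 0.986, -0.002], [-0.001, -0.002, -1.0]]
force: [-1.1, -4.4, 1.7]
opening: 0.344
grasp_force: 29.8
```

```bash
python3 -c "
from h import *
st()"
```

```text
8.33 [0.6201 0.0924 0.0929] xang 170.47 tilt [ 0.0008 -0.0022] F [-1.1 -4.4  1.7] M [-0.81  0.16 -0.01] op 0.0299 g 29.8
```

It has entered the hole. The wall pushes −y, so I'll yield a little that way and keep going down.

Scaled: 0.006 m / 0.8 = 0.0075, -0.001 m / 0.8 = -0.0013.

Request:
play_rows(motion=[[[0,-0.001,0.0013,0,0,0],[0,-0.0013,0.0038,0,0,0],[0,-0.0013,0.0063,0,0,0],[0,-0.0013,0.0075,0,0,0],[0,-0.0013,0.0075,0,0,0]]])

```text
time_s: 8.75
position: [0.6193, 0.0924, 0.0855]
tcp_rot: [[-0.986, 0.166, -0.001], [0.166, 0.986, -0.0], [0.001, -0.0, -1.0]]
force: [1.0, -2.2, -1.2]
opening: 0.343
grasp_force: 29.8
```

```bash
python3 -c "
from h import *
st()"
```

```text
8.75 [0.6193 0.0924 0.0855] xang 170.42 tilt [-0.0008 -0.0003] F [ 1.  -2.2 -1.2] M [-0.64 -0.03 -0.04] op 0.0298 g 29.8
```

Scaled: 0.0095 m / 0.8 = 0.0119, 0.009 m / 0.8 = 0.0113.

Request:
play_rows(motion=[[[0,-0.0005,0.0025,0,0,0],[0,-0.0005,0.005,0,0,0],[0,-0.0005,0.0075,0,0,0],[0,-0.0005,0.0094,0,0,0],[0,-0.0005,0.0113,0,0,0],[0,-0.0005,0.0119,0,0,0],[0,-0.0005,0.0119,0,0,0]]])

```text
time_s: 9.33
position: [0.6194, 0.0924, 0.077]
tcp_rot: [[-0.986, 0.167, -0.0], [0.167, 0.986, 0.0], [0.0, 0.0, -1.0]]
force: [-1.3, -0.9, 3.8]
opening: 0.338
grasp_force: 29.8
```

```bash
python3 -c "
from h import *
st()"
```

```text
9.33 [0.6194 0.0924 0.077 ] xang 170.42 tilt [-0.0001  0.0002] F [-1.3 -0.9  3.8] M [-0.28  0.24 -0.06] op 0.0294 g 29.8
```

Scaled: 0.003 m / 0.8 = 0.0038, 0.0015 m / 0.8 = 0.0019.

Request:
play_rows(motion=[[[0,0,0.0019,0,0,0],[0,0,0.0038,0,0,0],[0,0,0.0038,0,0,0],[0,0,0.0038,0,0,0]]])

```text
time_s: 9.67
position: [0.6195, 0.0926, 0.0766]
tcp_rot: [[-0.986, 0.166, 0.001], [0.166, 0.986, 0.0], [-0.001, 0.0, -1.0]]
force: [-5.7, -0.5, 15.9]
opening: 0.341
grasp_force: 29.9
```

```bash
python3 -c "
from h import *
st()"
```

```text
9.67 [0.6195 0.0926 0.0766] xang 170.44 tilt [0.0008 0.0001] F [-5.7 -0.5 15.9] M [-0.37  0.98  0.05] op 0.0296 g 29.9
```

Fully seated. Release, rise, and head for the knob.

Scaled: -0.085 m / 0.8 = -0.1063, -0.05 m / 0.8 = -0.0625.

Request:
play_rows(motion=[[[0,0,-0.0038,0,0,0],[0,0,-0.0038,0,0,0],[0,0,-0.0038,0,0,0],[0,0,-0.0038,0,0,0],[0,0,-0.0038,0,0,0],[0,0,-0.025,0,0,0],[0,0,-0.0625,0,0,0],[0,0,-0.1063,0,0,0]]], fingers=0.07)

```text
time_s: 10.33
position: [0.6176, 0.0922, 0.1568]
tcp_rot: [[-0.986, 0.167, -0.006], [0.167, 0.986, 0.0], [0.006, -0.001, -1.0]]
force: [0.4, -0.1, -0.0]
opening: 0.785
grasp_force: 0.0
```

Request:
play_rows(motion=[[[0,0,0,0,0,0],[0,0,0,0,0,0],[0,0,0,0,0,0]]])

```text
time_s: 10.58
position: [0.6189, 0.0922, 0.1581]
tcp_rot: [[-0.986, 0.167, -0.001], [0.167, 0.986, 0.0], [0.001, -0.0, -1.0]]
force: [-0.4, 0.1, 0.3]
opening: 0.804
grasp_force: 0.0
```

```bash
python3 -c "
from h import *
st();go([.4277,-.3017,.1],167.6)
d=imaging.capture('top')
cv2.imwrite('pics/t2.png',cv2.resize(d['frame'][165:260,225:385,::-1],None,fx=5,fy=5,interpolation=cv2.INTER_CUBIC))"
```

```text
10.58 [0.6189 0.0922 0.1581] xang 170.41 tilt [-0.0011  0.0002] F [-0.4  0.1  0.3] M [0.04 0.01 0.01] op 0.0699 g 0.0
shift [0.1228, -0.4203, 0.0583] turn [-0.0, -0.07, 2.81]
```

Scaled: -0.29 m / 0.8 = -0.3625, -0.035 m / 0.8 = -0.0438.

Request:
play_rows(motion=[[[0.0125,-0.0438,0,0,0,0],[0.025,-0.0938,0,0,0,0],[0.0375,-0.1438,0,0,0,0],[0.0525,-0.1875,0,0,0,0],[0.065,-0.2313,0,0,0,0],[0.0775,-0.275,0,0,0,0],[0.09,-0.3188,0,0,0,0],[0.1025,-0.3625,0,0,0,0]]])

```text
time_s: 11.3
position: [0.4883, -0.1809, 0.157]
tcp_rot: [[-0.986, 0.167, -0.003], [0.167, 0.986, 0.002], [0.003, 0.002, -1.0]]
force: [-0.1, -0.3, 0.8]
opening: 0.803
grasp_force: 0.0
```

Scaled: -0.13 m / 0.8 = -0.1625, -0.125 m / 0.8 = -0.1563, 2.8 degrees / 60 = 0.0467.

Request:
play_rows(motion=[[[0.0125,-0.0438,0,0,0,0],[0.025,-0.0875,0.0125,0,0,0],[0.0375,-0.125,0.0375,0,0,0],[0.0475,-0.1563,0.0625,0,0,0.0233],[0.0513,-0.1625,0.0725,0,0,0.0467],[0.0513,-0.1625,0.0725,0,0,0.0467],[0.0513,-0.1625,0.0725,0,0,0.0467],[0.0513,-0.1625,0.0725,0,0,0.0467]]])

```text
time_s: 11.97
position: [0.4286, -0.3001, 0.1007]
tcp_rot: [[-0.977, 0.213, -0.0], [0.213, 0.977, 0.001], [0.001, 0.001, -1.0]]
force: [-0.8, 0.0, 0.3]
opening: 0.804
grasp_force: 0.0
```

```bash
python3 -c "
from h import *
st();go([.4277,-.3017,.021],167.6)"
```

```text
11.97 [ 0.4286 -0.3001  0.1007] xang 167.7 tilt [-0.0005  0.001 ] F [-0.8  0.   0.3] M [-0.02 -0.04 -0.05] op 0.07 g 0.0
shift [0.0005, -0.0018, 0.0797] turn [0.05, -0.04, 0.1]
```

Request:
play_rows(motion=[[[0,-0.0025,0.0375,0,0,0],[0,-0.0025,0.075,0,0,0],[0,-0.0025,0.0925,0,0,0],[0,-0.0025,0.0988,0,0,0],[0,-0.0025,0.0988,0,0,0],[0,-0.0025,0.0988,0,0,0]]])

```text
time_s: 12.47
position: [0.4288, -0.303, 0.0226]
tcp_rot: [[-0.977, 0.213, 0.001], [0.213, 0.977, -0.001], [-0.001, -0.001, -1.0]]
force: [0.5, 0.1, 0.6]
opening: 0.801
grasp_force: 0.0
```

Request:
play_rows(motion=[[[0,0,0,0,0,0],[0,0,0,0,0,0],[0,0,0,0,0,0],[0,0,0,0,0,0],[0,0,0,0,0,0],[0,0,0,0,0,0],[0,0,0,0,0,0],[0,0,0,0,0,0]]], fingers=0.0)

```text
time_s: 13.13
position: [0.4277, -0.3034, 0.0218]
tcp_rot: [[-0.977, 0.215, -0.0], [0.215, 0.977, 0.0], [0.0, 0.0, -1.0]]
force: [0.4, -0.0, 1.6]
opening: 0.338
grasp_force: 30.0
```

Request:
play_rows(motion=[[[0,0,0,0,0,0],[0,0,0,0,0,0],[0,0,0,0,0,0],[0,0,0,0,0,0]]])

```text
time_s: 13.47
position: [0.4277, -0.3034, 0.0218]
tcp_rot: [[-0.977, 0.215, -0.0], [0.215, 0.977, 0.0], [0.0, 0.0, -1.0]]
force: [-0.6, -0.2, 2.3]
opening: 0.341
grasp_force: 30.0
```

```bash
python3 -c "
from h import *
st();go([.595,-.053,.16],204)"
```

```text
13.47 [ 0.4277 -0.3034  0.0218] xang 167.61 tilt [-0.0001  0.    ] F [-0.6 -0.2  2.3] M [0.09 0.12 0.  ] op 0.0297 g 30.0
shift [-0.1096, 0.2805, -0.1382] turn [0.0, -0.0, -36.39]
```

View pics/t2.png

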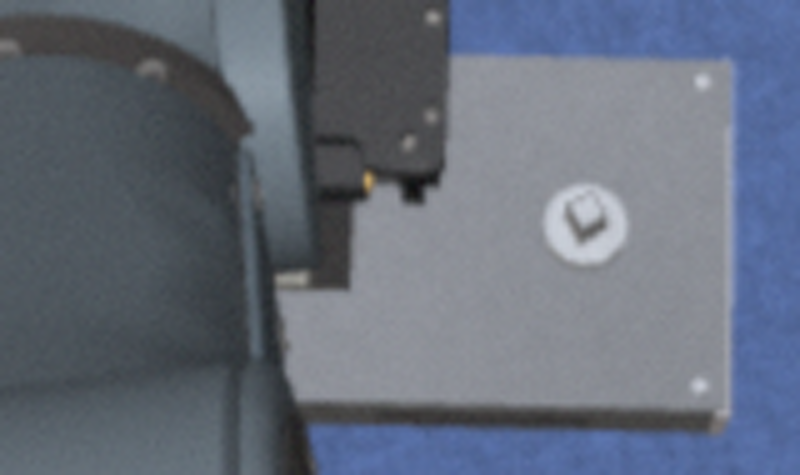

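The spindle is unchanged, with its top face at crop (585,208). The knob is gripped, so I'll carry it over.

Scaled: 0.195 m / 0.8 = 0.2438, 0.16 m / 0.8 = 0.2.

Request:
play_rows(motion=[[[0,0,-0.0375,0,0,0],[0,0,-0.0813,0,0,0],[-0.0125,0.025,-0.125,0,0,0],[-0.0275,0.0688,-0.15,0,0,0],[-0.0425,0.1125,-0.1563,0,0,0],[-0.0575,0.1563,-0.1563,0,0,0],[-0.0725,0.2,-0.1563,0,0,0],[-0.0875,0.2438,-0.1563,0,0,0]]])

```text
time_s: 14.13
position: [0.5386, -0.1264, 0.1469]
tcp_rot: [[-0.977, 0.215, 0.0], [0.215, 0.977, -0.0], [-0.0, -0.0, -1.0]]
force: [0.1, -0.0, 0.0]
opening: 0.342
grasp_force: 30.0
```

Scaled: 0.086 m / 0.8 = 0.1075, 0.08 m / 0.8 = 0.1, -36.4 degrees / 60 = -0.6067.

Request:
play_rows(motion=[[[-0.015,0.0438,0,0,0,-0.1],[-0.0313,0.075,0,0,0,-0.2],[-0.0438,0.1,0,0,0,-0.3],[-0.0494,0.1075,0,0,0,-0.4],[-0.0494,0.1075,0,0,0,-0.5],[-0.0494,0.1075,0,0,0,-0.6067],[-0.0494,0.1075,0,0,0,-0.6067],[-0.0494,0.1075,0,0,0,-0.6067]]])

```text
time_s: 14.8
position: [0.5947, -0.0523, 0.1463]
tcp_rot: [[-0.915, -0.404, -0.001], [-0.404, 0.915, 0.0], [0.001, 0.0, -1.0]]
force: [-0.5, 0.0, 0.1]
opening: 0.342
grasp_force: 30.0
```

Request:
play_rows(motion=[[[0,0,0.0125,0,0,0],[0,0,0.0313,0,0,0],[0,0,0.04,0,0,0],[0,0,0.04,0,0,0],[0,0,0.04,0,0,0]]])

```text
time_s: 15.22
position: [0.5945, -0.0525, 0.1139]
tcp_rot: [[-0.914, -0.406, -0.002], [-0.406, 0.914, 0.001], [0.001, 0.001, -1.0]]
force: [0.6, -0.7, 0.6]
opening: 0.342
grasp_force: 30.0
```

```bash
python3 -c "
from h import *
st();go([.5948,-.0527,.104],204)
d=imaging.capture('scene')
cv2.imwrite('pics/s2.png',cv2.resize(d['frame'][180:330,240:440,::-1],None,fx=4,fy=4,interpolation=cv2.INTER_CUBIC))"
```

```text
15.22 [ 0.5945 -0.0525  0.1139] xang -156.05 tilt [-0.0018  0.0005] F [ 0.6 -0.7  0.6] M [ 0.06  0.03 -0.  ] op 0.0298 g 30.0
shift [-0.0002, -0.0003, 0.0099] turn [0.07, -0.08, -0.05]
```

View pics/s2.png

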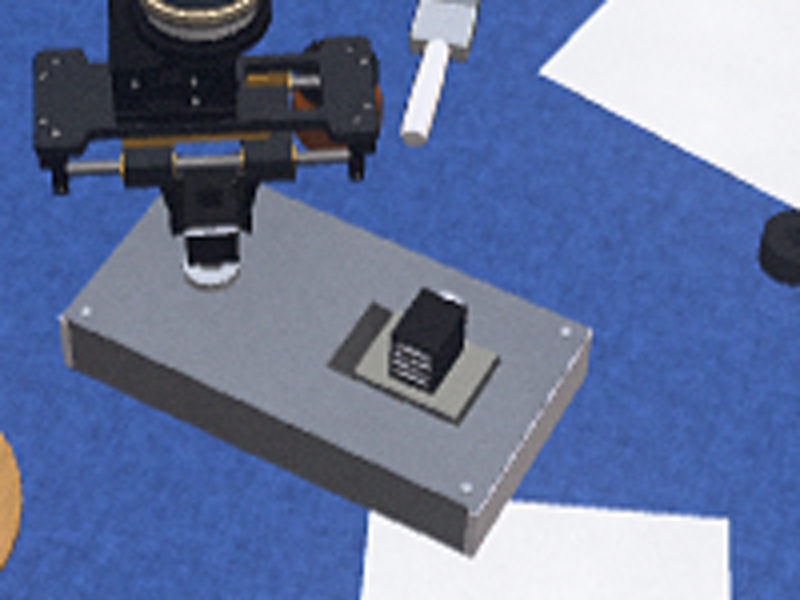

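The lamp is seated on the block at crop (430,340). The knob is held over the spindle at (212,250), so I'll lower it.

Scaled: 0.0165 m / 0.8 = 0.0206, 0.016 m / 0.8 = 0.02.

Request:
play_rows(motion=[[[0,0,0.0063,0,0,0],[0,0,0.0113,0,0,0],[0,0,0.015,0,0,0],[0,0,0.0175,0,0,0],[0,0,0.02,0,0,0],[0,0,0.0206,0,0,0],[0,0,0.0206,0,0,0]]])

```text
time_s: 15.85
position: [0.5948, -0.0525, 0.098]
tcp_rot: [[-0.913, -0.407, -0.001], [-0.407, 0.913, -0.0], [0.001, 0.0, -1.0]]
force: [-0.2, 0.1, -0.8]
opening: 0.343
grasp_force: 30.0
```

```bash
python3 -c "
from h import *
st()"
```

```text
15.85 [ 0.5948 -0.0525  0.098 ] xang -155.98 tilt [-0.0005 -0.0001] F [-0.2  0.1 -0.8] M [-0.06  0.11  0.  ] op 0.0299 g 30.0
```

On the spindle with no lateral force. Push the rest of the way (18.2 mm to home).

Scaled: 0.019 m / 0.8 = 0.0238, 0.018 m / 0.8 = 0.0225.

Request:
play_rows(motion=[[[0,0,0.0038,0,0,0],[0,0,0.0075,0,0,0],[0,0,0.0113,0,0,0],[0,0,0.015,0,0,0],[0,0,0.0181,0,0,0],[0,0,0.0206,0,0,0],[0,0,0.0225,0,0,0],[0,0,0.0238,0,0,0]]])

```text
time_s: 16.52
position: [0.5948, -0.0526, 0.0797]
tcp_rot: [[-0.913, -0.407, -0.001], [-0.407, 0.913, -0.0], [0.001, 0.0, -1.0]]
force: [-5.4, -1.5, 13.0]
opening: 0.343
grasp_force: 30.0
```

```bash
python3 -c "
from h import *
st()"
```

```text
16.52 [ 0.5948 -0.0526  0.0797] xang -155.98 tilt [-0.0007 -0.0003] F [-5.4 -1.5 13. ] M [-0.3   0.83  0.01] op 0.0298 g 30.0
```

Scaled: -0.085 m / 0.8 = -0.1063, -0.001 m / 0.8 = -0.0013.

Request:
play_rows(motion=[[[0,0,-0.0013,0,0,0],[0,0,-0.0013,0,0,0],[0,0,-0.0013,0,0,0],[0,0,-0.0013,0,0,0],[0,0,-0.0013,0,0,0],[0,0,-0.025,0,0,0],[0,0,-0.0625,0,0,0],[0,0,-0.1063,0,0,0]]], fingers=0.06)

```text
time_s: 17.18
position: [0.5935, -0.0519, 0.163]
tcp_rot: [[-0.913, -0.407, -0.005], [-0.407, 0.914, 0.002], [0.004, 0.004, -1.0]]
force: [0.3, 0.3, -0.5]
opening: 0.684
grasp_force: 0.0
```

Scaled: -0.12 m / 0.8 = -0.15, -0.06 m / 0.8 = -0.075.

Request:
play_rows(motion=[[[0.075,-0.0375,-0.0375,0,0,0],[0.075,-0.15,-0.075,0,0,0],[0.075,-0.15,-0.075,0,0,0],[0.075,-0.15,-0.075,0,0,0],[0.075,-0.15,-0.075,0,0,0],[0.075,-0.15,-0.075,0,0,0],[0.075,-0.15,-0.075,0,0,0],[0.075,-0.15,-0.075,0,0,0]]])

```text
time_s: 17.85
position: [0.5881, -0.1849, 0.2232]
tcp_rot: [[-0.913, -0.408, -0.002], [-0.408, 0.913, 0.002], [0.002, 0.003, -1.0]]
force: [0.4, 0.6, 0.4]
opening: 0.687
grasp_force: 0.0
```

```bash
python3 -c "
from h import *
st()
a=imaging.capture('scene')['frame'][180:330,240:440,::-1];b=imaging.capture('top')['frame'][165:260,225:385,::-1]
cv2.imwrite('pics/end.png',np.hstack([cv2.resize(x,(400,400),interpolation=cv2.INTER_CUBIC) for x in (a,b)]))"
```

```text
17.85 [ 0.5881 -0.1849  0.2232] xang -155.93 tilt [-0.0024  0.0018] F [0.4 0.6 0.4] M [0.06 0.05 0.  ] op 0.0598 g 0.0
```

View pics/end.png

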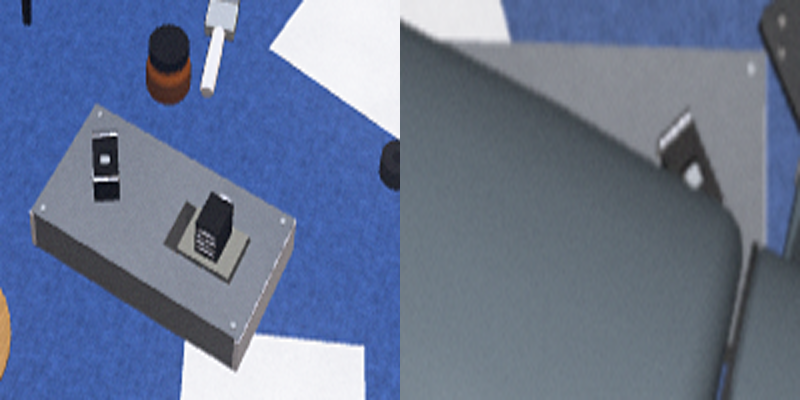

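The knob is flat on the spindle (left, 105,165), the lamp is seated with its lens to the front (213,230), and the gripper is clear. Handing in.

```bash
python3 -c "
from rig import bot
print(bot.hand_in())"
```

```text
the job is handed in; nothing more can be done
None
```

The lamp is fully home in the socket with its lens to the front, and the square-bore knob is down on the dimmer spindle. I handed the job in at about 18 s; it returned no verdict, and the arm never touched the spares, jar, lid or tin.

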